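Spacer stick on the drying board, then start the blower

ROBOT

A 7-joint arm with a two-finger parallel gripper is mounted at the origin on the work surface. World frame = base frame: x ahead of the robot, y to its left, z up, the work surface at z = 0. Lengths are in m, angles in rad, forces in N, time in s.
With the tool pointing down it reaches from about 0.4 to 0.925 m from the base axis. Payload 4.1 kg.
Tool frame: the origin (TCP) lies midway between the tips of the shut fingers; the grasp point (between the pads) lies 19 mm behind it; z points along the fingers, y is the line along which they close (so a half turn about z gives the same grasp; the last joint's range is limited). The gripper opens to 85 mm and grips with 20 to 120 N. Pads are 22 mm wide; open, the fingers measure 114 mm over their backs; the gripper's body (76 mm by 85 mm) begins 54 mm behind the grasp point. The pads swing forward as they close: fully open they stand 13 mm farther back than shut.
Start: joints at [-1.33, 0.398, 0.045, 1.537, -0.019, 1.207, -0.051], TCP at [0.217, 0.613, 0.231] pointing down, gripper open.
Joint ranges: [-2.82, 2.82], [-0.49, 2.23], [-1.37, 1.46], [0, 2.46], [-1.36, 4.5], [0.23, 2], [-2.94, 2.94]. Speed limits (rad/s): [2.57, 2.57, 3.14, 3.14, 3.14, 3.14, 3.14].

INTERFACE

Orientations are given as a rotation vector (axis times angle).
In Python, from rig import arm gives the robot as it stands. The module is installed in compiled form; this text tells all that it offers.
- The arm moves only by the shell command python3 -m crank 'ROWS' [FORCE]. ROWS is JSON, a list of rows, each a list of 7 numbers: the shift along the world's x, y, z in cm, then the turn, a rotation vector about the world's x, y, z in degrees, then the gripper's target within -1 to 1 (fully open at 1, half-way at 0, shut at -1). A call has 1 to 5 rows; each row shifts and turns the commanded pose from where the row before left it; what a row does not reach is not made up. A row lasts 1/8 s, in which the tool goes at most 62.5 mm and 10.7 degrees, less where a joint would pass 70% of its speed; a pose out of reach is approached as far as the arm can. A call with a gripper value outside its range is refused whole. The fingers move at their own pace and stop on an object; FORCE is the grip in N (left out, the last holds). Time passes only in rows, so rows that do not move let the fingers close. It gives the time, the measured TCP pose, the force, the opening and the grip force at its end, in the units of the state.
- arm.observe(): the state, without advancing time (a new reading comes with each control period).
- arm.get_image(name): name is "scene" or "top" or "wrist"; returns the picture (384x512x3 uint8, blue, green, red); there is no depth.
- arm.get_calibration(name): a dict with "camera_matrix" (3x3 intrinsics, pixels), "extrinsics" (4x4, takes a point from world to camera coordinates). Camera axes: x right, y up, looking along -z (the intrinsics and any distortion apply to the point x, -y, -z); pixel columns grow to the right and rows downward; lengths in m; the calibration is good to about 2 mm. The wrist camera is an equidistant fisheye: a pixel r from the principal point sees the ray r / f radians off the axis. A picture is of the moment at which its call begins: read the wrist's pose just before it. get_calibration takes no time and is no camera call; for the wrist camera it gives the pose at the moment of the call.
- arm.hand_in(): hands the job in; it is judged then, once.
Trained networks look in the newest picture that a camera, given by its name, has taken for a name from the list of things; names that differ only in an ending like _2 or _b are one class to them, and where a whole thing is asked for, a point or a joint stands for the part that bears it (a point fixed in the world has none). Each returns a list of dicts, best first, with "p" (0 to 1); they miss things now and then, are a little off and sometimes report something else, mostly with a low value. They report only what shows in the picture. A call takes as long as a camera call. They do not tell look-alikes from the thing itself.
- arm.spot_in(camera, target): "at" ([x, y, z] in m, in the coordinates of the camera as it stood for that picture, good to about 4 mm: the middle of the surface that is visible of it).
- arm.trace(camera, target): "pixels" (384x512 bool, what is visible of it).
The state is a dict: "time": time; "joint_positions": joint angles; "qvel": joint speeds; "joint_efforts": joint torques, N m; "tcp_pos": TCP position; "tool_rot": TCP orientation; "contact_force": force on the tool from outside, world axes, zero at the start; "wrist_torque": the same for the moment, N m; "gripper_width": finger opening in m; "finger_force": force on a finger pad.
Only numpy, scipy, OpenCV 4.12 (cv2) and the standard library are available. Lean on these libraries where they do the work, as an engineer would, in place of code of your own. Each camera call takes 0.05 s, during which the arm holds its last target. There are 200 camera calls.

TASK

Lay the loose wooden spacer stick flat across the bare end of the drying board, between the heel lifts and the board's end, parallel to the spacer stick already lying at the other end and level with the board's long edges, so that the next board can rest clear of the lifts. Then start the drying blower: press the large push button on the sloped control box, under the steel guard bow, fully down and let it spring back. Leave the small button, the stick already laid and everything else on the bench alone.

Things in the scene. Friction and masses are not known exactly. Their poses are not given: they have to be found in the camera images.
- stick: The loose spacer stick: pale wood bar 140 x 22 x 16 mm (own x, y, z), about 40 g, lying flat on the table at the front middle. Origin: centre of its underside; x along its length, z up.
- board: Fixed plywood drying board, 130 x 240 x 12 mm (own x, y, z). Origin: centre of its underside; y along its long side, z up. Two black D-shaped rubber heel lifts, 8 mm thick, are glued on its middle (y -50 to +50 mm, x -27 to +30 mm). The +y end is bare. The laid stick is centred at y = -95 mm, x = 0, lying along x; the loose stick's matching place is y = +95 mm.
- laid_stick: The spacer stick already laid on the board, loose, same size and axes as the other; leave it.
- console: Fixed grey steel control box. Origin: on the table under the centre of its face, which is 90 mm up; x points away from its front, y to the left seen from the front. The flat face, 195 mm (up the slope) x 190 mm (y), rises towards +x at 28 degrees from level; outward normal (-0.469, 0, 0.883) in the box's axes. A lamp lens, 16 mm across, 5 mm proud, sits 58 mm to the +y side.
- guard_bow (a point): Middle of the steel guard bow over the face: a 10 mm round bar along the box's y, 228 mm above the table, 15 mm behind (+x) the large button's axis, legs at y = +-88 mm running down to the face's upper edge. It bars a vertical approach to the button: come square to the face, tool leaning 28 degrees.
- start_button_top (a point): Centre of the top of the large button's cap (moves with the cap). The cap is black, 36 mm across, in a 52 mm steel collar at the centre of the face; at rest its top stands 24 mm from the face and 12 mm proud of the collar. Own z: outward along the face's normal; y: the box's y.
- start_button (a joint): Travel of the large button along the inward normal: 0 out, 0.008 m fully down. Spring: about 1.5 N to start moving, 5 N fully down; returns by itself.
- small_button_top (a point): Centre of the top of the small button's cap, 20 mm across in a 36 mm collar, 60 mm to the -y side of the large one; top 22 mm from the face. Do not press.
- small_button (a joint): Travel of the small button: 0 out, 0.006 m fully down.
- tin: Bystander: closed can, 60 mm across, 75 mm tall. Origin: centre of underside.
- bottle: Bystander: white bottle, 68 mm across, 190 mm tall. Origin: centre of underside.
- mug: Bystander: white mug, 76 mm across, 90 mm tall. Origin: centre of underside.
- hammer: Bystander: hammer lying on the table.
- screwdriver: Bystander: screwdriver lying on the table.
- tape_roll: Bystander: empty tape core lying flat, 84 mm across, 25 mm high. Origin: centre of underside.
- last: Bystander: wooden shoe last, about 180 mm long and 110 mm tall.
Things that resemble listed ones, but are neither listed nor needed, are in the scene too. Leave any pink or red look-alike of the stick alone.

How it is judged:
By the outcome, as a careful person would: the job done as asked, in the order asked, and still so for the second after the job is handed in, with the robot touching nothing.
It also fails if it takes over 45 s, if anything falls off the work surface, if the arm or the gripper's body presses on something with over 40 N, if the wrist force passes 120 N, or if a joint passes its speed limit or range.

## Working session

There is one attempt and no reset: what is moved stays moved. The work goes in short steps, Python scripts to look and compute and a shell command to move; the robot and the scene stay as the last step left them, time stands still between calls to the robot, and variables do not carry over. Pictures are saved under pics/ and viewed, at most 13 in all, crops included, and the job is handed in when it is done.

```bash
mkdir -p pics; python3 - <<'E'
from rig import arm
import cv2,numpy as np
s=arm.observe();print(s['time'],s['tcp_pos'],s['tool_rot'],s['gripper_width'])
for c in('scene','top'):
    im=arm.get_image(c);cv2.imwrite(f'pics/{c}0.png',im)
    k=arm.get_calibration(c);E=np.array(k['extrinsics']);print(c,np.round(k['camera_matrix'],1).tolist(),np.round(E,3).tolist(),[q for q in k])
    for t in('stick','board','console','start_button_top','small_button_top','guard_bow'):
        try:
            for d in arm.spot_in(c,t)[:4]:
                p=np.linalg.inv(E)@np.r_[d['at'],1];print(c,t,round(d['p'],2),np.round(p[:3],3))
        except Exception as e: print(t,e)
E
```

```text
0.0 [0.21638626 0.612252   0.23028537] [-5.30912127e-01 -3.09617842e+00  3.02337374e-03] 0.0855101628812589
scene [[423.9, 0.0, 255.4], [0.0, 423.9, 197.0], [0.0, 0.0, 1.0]] [[0.889, 0.457, -0.019, -0.503], [-0.296, 0.606, 0.738, -0.018], [0.349, -0.651, 0.674, -1.658], [0.0, 0.0, 0.0, 1.0]] ['camera_matrix', 'extrinsics']
scene stick 0.73 [ 0.276 -0.444  0.018]
scene stick 0.67 [0.465 0.014 0.017]
scene stick 0.67 [0.328 0.475 0.012]
scene stick 0.63 [ 0.338 -0.097  0.015]
scene board 0.85 [ 0.602 -0.195  0.007]
scene board 0.44 [0.368 0.167 0.021]
scene board 0.39 [ 0.718 -0.025  0.066]
scene console 0.88 [0.597 0.171 0.099]
scene start_button_top 0.68 [0.599 0.165 0.096]
scene start_button_top 0.55 [0.557 0.203 0.106]
scene guard_bow 0.76 [0.598 0.166 0.096]
top [[361.2, 0.0, 258.7], [0.0, 361.2, 194.8], [0.0, 0.0, 1.0]] [[-0.019, -1.0, -0.002, 0.082], [0.986, -0.019, 0.164, -0.518], [-0.164, 0.001, 0.986, -1.319], [0.0, 0.0, 0.0, 1.0]] ['camera_matrix', 'extrinsics']
top stick 0.73 [ 0.333 -0.094  0.015]
top stick 0.7 [ 0.629 -0.432  0.018]
top stick 0.59 [0.459 0.016 0.015]
top stick 0.54 [0.325 0.481 0.015]
top board 0.83 [ 0.59 -0.19  0.01]
top console 0.69 [0.574 0.21  0.1  ]
top start_button_top 0.66 [0.554 0.212 0.112]
top guard_bow 0.95 [0.571 0.209 0.101]
```

View pics/scene0.png

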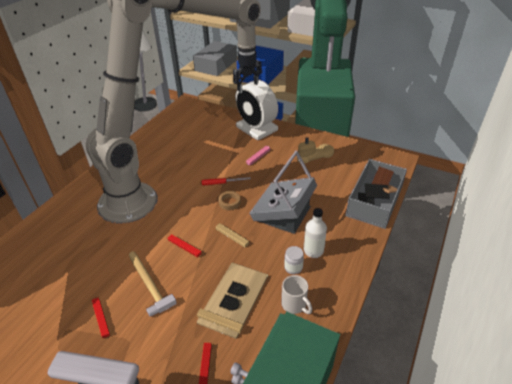

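View pics/top0.png

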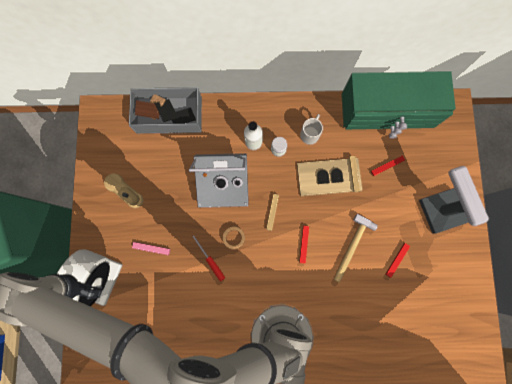

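The scene and top views show several stick-like bars. Pale wood is at scene (232,236) / top (272,212). Red ones are at top (304,243), (388,165) and (398,260), and a pink one is at (150,247). The laid stick is at top (354,174). Only the pale one matches the loose stick. The console is at top (221,182), and the board is at (329,177) with its bare end on the left.

```bash
cat > h.py <<'E'
from rig import arm
import cv2,numpy as np
def ray(c,px,k=None):
    k=k or arm.get_calibration(c);K=np.array(k['camera_matrix']);E=np.array(k['extrinsics'])
    x=(np.atleast_2d(px)-K[:2,2])/[K[0,0],K[1,1]]
    if c=='wrist':
        r=np.linalg.norm(x,axis=1,keepdims=True)+1e-12; d=np.c_[x/r*np.sin(r),np.cos(r)]
    else: d=np.c_[x,np.ones(len(x))]
    d=d*[1,-1,-1]; R=E[:3,:3]; return -R.T@E[:3,3], d@R
def onz(c,px,z,k=None):
    o,d=ray(c,px,k); return o+d*((z-o[2])/d[:,2])[:,None]
def rect(pts):
    (c,wh,a)=cv2.minAreaRect(pts[:,:2].astype(np.float32)*1000)
    b=cv2.boxPoints((c,wh,a));e=[b[1]-b[0],b[2]-b[1]];l=max(e,key=np.linalg.norm)
    return np.round(np.array(c)/1000,4),np.round(sorted(wh)),round(np.degrees(np.arctan2(l[1],l[0]))%180,1)
def masks(c,t): return [(d['p'],np.argwhere(d['pixels'])[:,::-1]) for d in arm.trace(c,t)]
E
python3 - <<'E'
from h import *
im=arm.get_image('top');cv2.imwrite('pics/crop1.png',cv2.resize(im[130:240,180:380],None,fx=4,fy=4,interpolation=cv2.INTER_CUBIC))
for t,z in(('stick',.014),('laid_stick',.026),('board',.012),('start_button_top',.12),('small_button_top',.12),('console',.09)):
    for p,m in masks('top',t)[:5]: print(t,round(p,2),len(m),m.mean(0).round(),rect(onz('top',m,z)))
E
```

```text
stick 0.84 279 [397. 260.] (array([ 0.2679, -0.4407]), array([ 28., 143.]), np.float32(144.1))
stick 0.79 176 [387. 165.] (array([ 0.6326, -0.4328]), array([ 19., 140.]), np.float32(115.4))
stick 0.64 216 [304. 243.] (array([ 0.3334, -0.0953]), array([ 26., 129.]), np.float32(171.9))
stick 0.52 244 [151. 248.] (array([0.3301, 0.4825]), array([ 26., 143.]), np.float32(78.8))
stick 0.48 215 [272. 212.] (array([0.4581, 0.0219]), array([ 23., 143.]), np.float32(166.7))
laid_stick 0.69 235 [354. 173.] (array([ 0.599 , -0.2965]), array([ 25., 139.]), np.float32(4.0))
board 0.77 1821 [326. 177.] (array([ 0.5926, -0.2024]), array([132., 241.]), np.float32(94.1))
start_button_top 0.63 80 [220. 183.] (array([0.5536, 0.2081]), array([32., 33.]), np.float32(178.9))
small_button_top 0.64 239 [354. 174.] (array([ 0.5779, -0.2709]), array([ 24., 130.]), np.float32(4.0))
console 0.81 2762 [221. 179.] (array([0.5713, 0.2204]), array([198., 213.]), np.float32(90.6))
```

View pics/crop1.png

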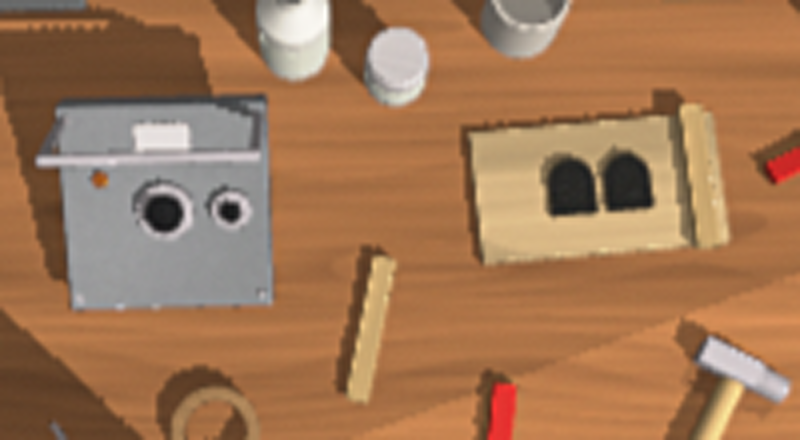

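The crop confirms it: the pale wood stick is at crop (371,327) with nothing else pale nearby. The board's bare end is at crop (475,195). The stick is at about (0.458, 0.021), axis -13°, and the board is at (0.593, -0.202), yaw +4°. Both fit the given sizes.

```bash
python3 -m crank '[[2.2,-5.4,0,0,0,3,1],[2.2,-5.4,0,0,0,3,1],[2.2,-5.4,0,0,0,0,1],[2.2,-5.4,0,0,0,0,1],[2.2,-5.4,0,0,0,0,1]]' 30; python3 -m crank '[[2.2,-5.4,0,0,0,0,1],[2.2,-5.4,0,0,0,0,1],[2.2,-5.4,0,0,0,0,1],[2.2,-5.4,0,0,0,0,1],[2.2,-5.4,0,0,0,0,1]]'; python3 -m crank '[[2.2,-5.1,-4,0,0,0,1],[0,0,-2,0,0,0,1],[0,0,0,0,0,0,1]]'
```

```text
time: 1.68
tcp_pos: [0.3273, 0.3411, 0.2316]
tool_rot: [0.368, 3.119, 0.001]
contact_force: [1.4, 0.3, 0.7]
gripper_width: 0.0852
finger_force: 0.0
time: 2.3
tcp_pos: [0.4372, 0.0712, 0.2318]
tool_rot: [0.368, 3.119, 0.002]
contact_force: [1.6, 1.0, 0.6]
gripper_width: 0.0849
finger_force: 0.0
time: 2.68
tcp_pos: [0.4556, 0.0257, 0.1737]
tool_rot: [-0.37, -3.117, 0.002]
contact_force: [1.4, 0.4, -0.2]
gripper_width: 0.0854
finger_force: 0.0
```

```bash
python3 - <<'E'
from h import *
from scipy.spatial.transform import Rotation as R
k=arm.get_calibration('wrist');im=arm.get_image('wrist');cv2.imwrite('pics/w1.png',im)
s=arm.observe();M=R.from_rotvec(s['tool_rot']).as_matrix();print(s['tcp_pos'],'y axis',np.degrees(np.arctan2(M[1,1],M[0,1])),M[:,2])
for t in('stick','laid_stick','board'):
    for p,m in masks('wrist',t)[:3]: print(t,round(p,2),len(m),m.mean(0).round(),rect(onz('wrist',m,.012,k)))
E
```

```text
[0.45650922 0.02647262 0.17479157] y axis 76.5440456177441 [-7.15211954e-04 -6.28607456e-05 -9.99999742e-01]
stick 0.64 2807 [253. 179.] (array([0.4589, 0.0225]), array([ 24., 141.]), np.float32(167.6))
stick 0.58 2731 [123. 100.] (array([ 0.3334, -0.093 ]), array([ 29., 141.]), np.float32(172.1))
stick 0.54 107 [508.  23.] (array([0.3147, 0.4142]), array([13., 29.]), np.float32(157.0))
laid_stick 0.46 194 [ 68. 316.] (array([ 0.6064, -0.3064]), array([ 37., 151.]), np.float32(4.9))
board 0.71 2916 [158. 299.] (array([ 0.5891, -0.1835]), array([135., 213.]), np.float32(94.3))
```

View pics/w1.png

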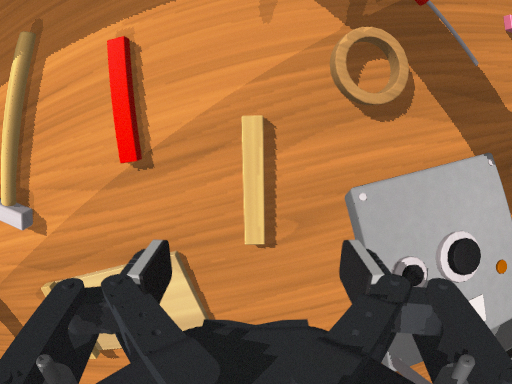

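The wrist view shows the pale stick at (253,179), centred between the fingers. It measures (0.458, 0.022), axis 167.5°. Descending now.

```bash
python3 -m crank '[[0.2,-0.4,-5,0,0,1,1],[0,0,-5,0,0,0,0.3],[0,0,-4,0,0,0,0],[0,0,-2.4,0,0,0,0],[0,0,-0.5,0,0,0,0]]' 30; python3 -m crank '[[0,0,0,0,0,0,0],[0,0,0,0,0,0,-1],[0,0,0,0,0,0,-1],[0,0,0,0,0,0,-1],[0,0,0,0,0,0,-1]]'
```

```text
time: 3.5
tcp_pos: [0.4584, 0.023, 0.0053]
tool_rot: [-0.339, -3.122, 0.0]
contact_force: [0.8, -0.7, 0.8]
gripper_width: 0.0427
finger_force: 0.0
time: 4.12
tcp_pos: [0.4601, 0.0227, 0.0072]
tool_rot: [0.341, 3.12, 0.002]
contact_force: [-0.1, 0.8, 7.1]
gripper_width: 0.0211
finger_force: 30.0
```

```bash
python3 -m crank '[[0,0,1,0,0,0,-1],[0,0,4,0,0,0,-1],[0,0,4,0,0,0,-1],[0,0,0,0,0,0,-1]]'; python3 - <<'E'
from h import *
from scipy.spatial.transform import Rotation as R
k=arm.get_calibration('wrist');im=arm.get_image('wrist');cv2.imwrite('pics/w2.png',im)
s=arm.observe();M=R.from_rotvec(s['tool_rot']).as_matrix();print(s['tcp_pos'],s['contact_force'],'y axis',np.degrees(np.arctan2(M[1,1],M[0,1])))
z=s['tcp_pos'][2]+.009
for p,m in masks('wrist','stick')[:3]: print(round(p,2),len(m),m.mean(0).round(),rect(onz('wrist',m,z,k)))
for p,m in masks('wrist','board')[:2]: print('b',round(p,2),len(m),m.mean(0).round(),rect(onz('wrist',m,.012,k)))
E
```

```text
time: 4.62
tcp_pos: [0.4612, 0.0226, 0.0989]
tool_rot: [0.34, 3.116, 0.005]
contact_force: [-0.0, 0.2, -0.5]
gripper_width: 0.0209
finger_force: 29.6
[0.45962408 0.02261043 0.09724738] [-0.03943866 -0.1697845  -1.07612112] y axis 77.5470041899416
0.83 9801 [255. 209.] (array([0.4502, 0.0248]), array([ 23., 121.]), np.float32(167.8))
0.76 4438 [90. 87.] (array([ 0.3584, -0.0397]), array([18., 83.]), np.float32(171.8))
0.57 425 [ 10. 348.] (array([ 0.5308, -0.2326]), array([14., 92.]), np.float32(116.1))
b 0.65 1760 [ 69. 306.] (array([ 0.548 , -0.1912]), array([ 76., 203.]), np.float32(81.9))
```

View pics/w2.png

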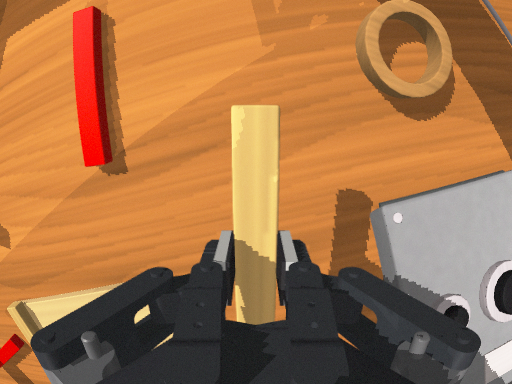

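The wrist view shows the stick squarely between the pads, near end at (255,105).

```bash
python3 - <<'E'
from h import *
s=arm.observe();t=s['tcp_pos'];k=arm.get_calibration('wrist')
p=onz('wrist',[[255.5,105]],t[2]+.010,k)[0];print(p,np.linalg.norm(p[:2]-t[:2]))
E
python3 -m crank '[[3.2,-3.3,0,0,0,4.1,-1],[3.2,-3.3,0,0,0,4.1,-1],[3.2,-3.3,0,0,0,4.1,-1],[3.0,-3.15,0,0,0,4.2,-1],[0,0,0,0,0,0,-1]]'
python3 - <<'E'
from h import *
from scipy.spatial.transform import Rotation as R
im=arm.get_image('wrist');cv2.imwrite('pics/w3.png',im)
k=arm.get_calibration('wrist')
s=arm.observe();M=R.from_rotvec(s['tool_rot']).as_matrix();print(s['tcp_pos'],'y axis',np.degrees(np.arctan2(M[1,1],M[0,1])))
for n in('board','laid_stick'):
  for p,m in masks('wrist',n)[:2]: print(n,round(p,2),len(m),m.mean(0).round(),rect(onz('wrist',m,.012 if n=='board' else .026,k)))
E
```

```text
[0.38822635 0.037427   0.10533834] 0.07122366949693752
time: 5.4
tcp_pos: [0.5851, -0.112, 0.0942]
tool_rot: [0.103, -3.138, 0.004]
contact_force: [-0.6, -0.7, 0.4]
gripper_width: 0.0209
finger_force: 29.6
[ 0.58376841 -0.10972553  0.09395501] y axis 93.85510990689241
board 0.9 24482 [156. 191.] (array([ 0.5891, -0.1828]), array([130., 205.]), np.float32(94.4))
board 0.19 9704 [255. 209.] (array([ 0.6089, -0.1081]), array([ 37., 200.]), np.float32(3.9))
laid_stick 0.74 3912 [ 53. 200.] (array([ 0.5978, -0.2902]), array([ 34., 140.]), np.float32(4.3))
```

View pics/w3.png

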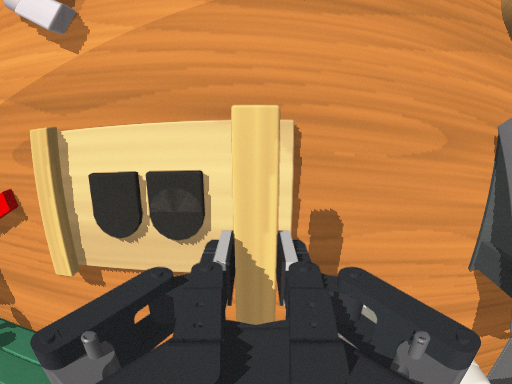

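The wrist view shows the stick over the board's bare end. The board's front right corner is at (293,120), the end edge runs down to about (296,230), and the lifts are clear to the left.

```bash
python3 - <<'E'
from h import *
k=arm.get_calibration('wrist');s=arm.observe();t=s['tcp_pos']
m=masks('wrist','board')[0][1]
w=onz('wrist',m,.012,k)[:,:2];z=np.zeros((384,512));z[m[:,1],m[:,0]]=1
a=np.radians(4.2);X=np.array([np.cos(a),np.sin(a)]);Y=np.array([-np.sin(a),np.cos(a)])
ex=[np.where(z[r])[0].max() for r in range(135,200,5)];print(ex)
E=onz('wrist',np.c_[ex,range(135,200,5)],.012,k)[:,:2]
cols=list(range(130,225,8))+list(range(284,291,2));fr=[np.where(z[:,c])[0].min() for c in cols];print(fr)
F=onz('wrist',np.c_[cols,fr],.012,k)[:,:2]
for P in(E,F):
    v=cv2.fitLine(P.astype(np.float32),cv2.DIST_HUBER,0,.01,.01).ravel();print('line dir',np.degrees(np.arctan2(v[1],v[0]))%180)
e=np.median(E@Y);f=np.median(F@X);print(e,f,'centre',X*(f+.065)+Y*(e-.12))
T=X*(f+.065)+Y*(e-.025);print('target',T)
n=onz('wrist',[[255.5,105]],t[2]+.010,k)[0][:2]
c=n+.07*X; print('stick centre',c,t, 'delta cm',(T-c)*100, 'tcp-based',(T-t[:2])*100)
E
```

```text
[np.int64(293), np.int64(293), np.int64(293), np.int64(293), np.int64(293), np.int64(292), np.int64(292), np.int64(293), np.int64(292), np.int64(292), np.int64(291), np.int64(291), np.int64(292)]
[np.int64(125), np.int64(124), np.int64(124), np.int64(123), np.int64(123), np.int64(122), np.int64(122), np.int64(121), np.int64(120), np.int64(120), np.int64(120), np.int64(120), np.int64(119), np.int64(119), np.int64(120), np.int64(120)]
line dir 3.7534056
line dir 94.63429
-0.1213505559958852 0.5103107681457126 centre [ 0.59144184 -0.19856768]
target [ 0.58448421 -0.1038228 ]
stick centre [ 0.58175785 -0.10772176] [ 0.58309465 -0.1073168   0.09424065] delta cm [0.27263554 0.38989589] tcp-based [0.13895625 0.34939998]
```

```bash
python3 -m crank '[[0.25,0.35,-3,0,0,0.3,-1],[0,0,-3,0,0,0,-1],[0,0,-1,0,0,0,-1],[0,0,0,0,0,0,-1]]'; python3 - <<'E'
from h import *
k=arm.get_calibration('wrist');s=arm.observe();t=s['tcp_pos'];print(t)
m=masks
im=arm.get_image('wrist');cv2.imwrite('pics/w4.png',im)
E
```

```text
time: 6.1
tcp_pos: [0.5865, -0.104, 0.0255]
tool_rot: [0.12, -3.138, -0.001]
contact_force: [0.2, 0.3, 0.3]
gripper_width: 0.021
finger_force: 29.6
[ 0.58653968 -0.10398415  0.02551874]
```

View pics/w4.png

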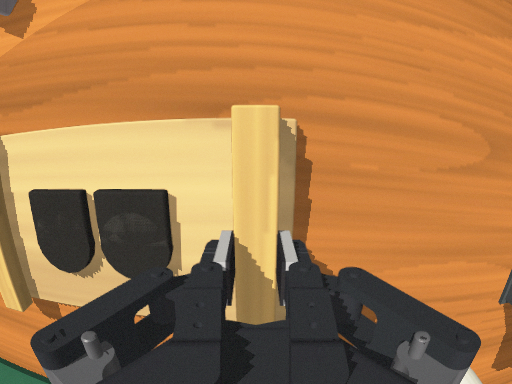

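The stick is just above the board. The stick's near end is at rows 105-106, the board's front edge at row 119, and the board's end edge at column 297. I'll check these numerically.

```bash
python3 - <<'E'
from h import *
k=arm.get_calibration('wrist');t=arm.observe()['tcp_pos']
a=np.radians(4.3);X=np.array([np.cos(a),np.sin(a)]);Y=np.array([-np.sin(a),np.cos(a)])
b=onz('wrist',[[297,119.5],[297,160],[200,119.5]],.012,k)[:,:2]
for zz in(.008,.011):
  s=onz('wrist',[[232,105.5],[280,105.5],[232,180],[280,180]],t[2]+zz,k)[:,:2]
  print('board Y',b[:2]@Y*1000,'X',b[[0,2]]@X*1000);print('stick Y',s@Y*1000,'X',s[:2]@X*1000)
E
```

```text
board Y [-126.87474408 -126.40708016] X [513.20512069 513.03700509]
stick Y [-159.27986489 -137.80297498 -159.67627387 -137.33724938] X [506.63317751 506.60824809]
board Y [-126.87474408 -126.40708016] X [513.20512069 513.03700509]
stick Y [-159.05222866 -138.05357836 -159.43981054 -137.59822337] X [506.71898806 506.69461375]
```

```bash
python3 -m crank '[[0.1,-0.25,-0.3,0,0,0,-1],[0,0,-0.3,0,0,0,-1],[0,0,0,0,0,0,-1]]'; python3 -m crank '[[0,0,-0.2,0,0,0,-1],[0,0,0,0,0,0,-1]]'
```

```text
time: 6.52
tcp_pos: [0.5882, -0.1073, 0.0199]
tool_rot: [-0.119, 3.139, 0.0]
contact_force: [0.6, 0.5, -0.5]
gripper_width: 0.0209
finger_force: 29.6
time: 6.78
tcp_pos: [0.5884, -0.1073, 0.0192]
tool_rot: [-0.118, 3.139, 0.001]
contact_force: [-3.3, 1.7, 9.5]
gripper_width: 0.0213
finger_force: 30.7
```

```bash
python3 -m crank '[[0,0,0,0,0,0,-0.3],[0,0,0,0,0,0,-0.2],[0,0,0,0,0,0,-0.1],[0,0,0,0,0,0,-0.1]]'; python3 -m crank '[[0,0,1,0,0,0,-0.1],[0,0,4,0,0,0,0],[0,0,5,0,0,0,0],[0,0,5,0,0,0,0],[0,0,0,0,0,0,0]]'; python3 - <<'E'
from h import *
k=arm.get_calibration('wrist');t=arm.observe()['tcp_pos'];print(t)
im=arm.get_image('wrist');cv2.imwrite('pics/w5.png',im)
for n in('board','stick'):
  for p,m in masks('wrist',n)[:3]: print(n,round(p,2),len(m),m.mean(0).round(),rect(onz('wrist',m,.012 if n=='board' else .027,k)))
E
```

```text
time: 7.28
tcp_pos: [0.5881, -0.1072, 0.0176]
tool_rot: [0.119, -3.139, -0.0]
contact_force: [0.3, 0.4, -0.1]
gripper_width: 0.038
finger_force: 0.0
time: 7.9
tcp_pos: [0.5915, -0.1083, 0.1732]
tool_rot: [-0.118, 3.129, -0.001]
contact_force: [-0.4, -1.0, 0.1]
gripper_width: 0.0428
finger_force: 0.0
[ 0.59146882 -0.10826864  0.17322191]
board 0.81 18192 [182. 170.] (array([ 0.5913, -0.1847]), array([130., 206.]), np.float32(94.1))
stick 0.91 2967 [257. 172.] (array([ 0.5871, -0.1077]), array([ 23., 141.]), np.float32(3.9))
stick 0.56 1025 [ 26. 188.] (array([ 0.6228, -0.4079]), array([ 24., 128.]), np.float32(115.2))
```

View pics/w5.png

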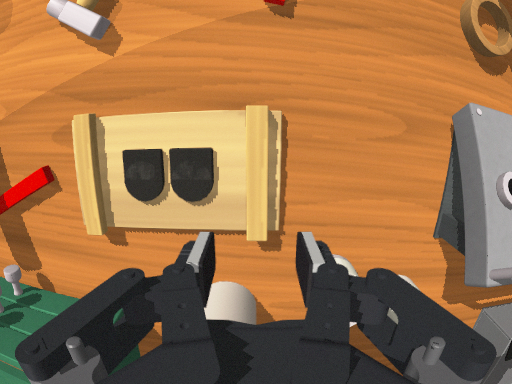

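The stick lies flat across the bare end at (257,172). It measures (0.587, -0.108) at 3.9°, against a target of (0.586, -0.108) at about 4.1°. The laid stick and the lifts haven't moved. Next is the button.

```bash
python3 -m crank '[[-3,3,2,0,0,-4,-1],[-4,4.5,2,0,0,0,-1],[-4,4.5,2,0,0,0,-1],[-1,5,1,0,0,0,-1],[0,5,0,0,0,0,-1]]'; python3 -m crank '[[0,5,0,0,0,0,-1],[0,4.5,0,0,0,0,-1],[0,0,0,0,0,0,-1]]';  python3 - <<'E'
from h import *
k=arm.get_calibration('wrist');t=arm.observe();print(t['tcp_pos'],t['tool_rot'],t['joint_positions'])
im=arm.get_image('wrist');cv2.imwrite('pics/w6.png',im)
for p,m in masks('wrist','start_button_top')[:3]: print(round(p,2),len(m),m.mean(0).round(1),rect(onz('wrist',m,.111,k)))
for p,m in masks('wrist','guard_bow')[:3]: print('bow',round(p,2),len(m),m.mean(0).round(1))
arm.get_image('top')
print('bow top est',onz('top',[[190,170],[217.5,169.2],[244,168.5]],.228)); print('button top',onz('top',[[221,183]],.111))
E
```

```text
time: 8.68
tcp_pos: [0.468, 0.1129, 0.237]
tool_rot: [0.01, -3.141, -0.001]
contact_force: [0.7, -0.4, 0.1]
gripper_width: 0.0001
finger_force: 0.0
time: 9.05
tcp_pos: [0.4676, 0.2106, 0.2354]
tool_rot: [0.021, -3.138, 0.001]
contact_force: [-1.1, -0.0, -0.6]
gripper_width: 0.0001
finger_force: 0.0
[0.46757172 0.21063181 0.23536145] [ 2.10954707e-02 -3.13838168e+00  1.12152882e-03] [-0.80716451  0.15656552  0.33807087  1.85925907 -0.05784372  1.13826567
  1.13574551]
0.34 210 [198.3 264.7] (array([0.5496, 0.1526]), array([17., 19.]), np.float32(57.3))
bow 0.72 12583 [254.2 224.1]
bow top est [[0.57539061 0.29690847 0.228     ]
 [0.57636234 0.20640005 0.228     ]
 [0.57705952 0.11915201 0.228     ]]
button top [[0.55351762 0.20720871 0.111     ]]
```

View pics/w6.png

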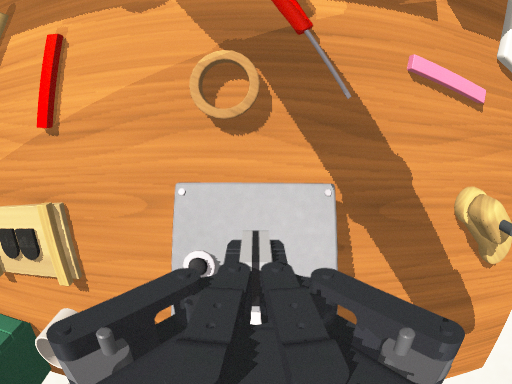

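The console's front edge is parallel to the tool's y axis, from (181,184) to (335,184). The small button is at (198,265), and the large one is hidden under the fingers. Fusing the views puts the large cap top at about (0.552, 0.210, 0.111). The bow is at x≈0.576, z 0.228, so a 28° lean clears it.

```bash
python3 -m crank '[[0,0,0,0,-9.4,0,-1],[0,0,0,0,-9.3,0,-1],[0,0,0,0,-9.3,0,-1],[0,0,0,0,0,0,-1]]'; python3 -m crank '[[2,0,-2.7,0,0,0,-1],[2,0,-2.7,0,0,0,-1],[2.1,0,-2.6,0,0,0,-1],[0,0,0,0,0,0,-1]]';  python3 - <<'E'
from h import *
from scipy.spatial.transform import Rotation as R
s=arm.observe();print(s['tcp_pos'],R.from_rotvec(s['tool_rot']).as_matrix()[:,2])
a=arm.get_image('wrist')[100:384,100:420];b=arm.get_image('scene')[140:240,230:340]
a=cv2.resize(a,(400,355));b=cv2.resize(b,(390,355),interpolation=cv2.INTER_CUBIC)
cv2.imwrite('pics/w7.png',np.hstack([a,b]))
for c in('wrist','scene'):
  E=np.linalg.inv(arm.get_calibration(c)['extrinsics'])
  for n in('start_button_top','small_button_top'):
    for d in arm.spot_in(c,n)[:3]: print(c,n,round(d['p'],2),(E@np.r_[d['at'],1])[:3].round(3))
E
```

```text
time: 9.75
tcp_pos: [0.4663, 0.2043, 0.235]
tool_rot: [-0.011, 2.657, -0.005]
contact_force: [-0.7, 0.2, -0.2]
gripper_width: 0.0
finger_force: 0.0
time: 10.25
tcp_pos: [0.5323, 0.2039, 0.156]
tool_rot: [-0.002, 2.655, -0.008]
contact_force: [0.5, 0.3, 0.5]
gripper_width: 0.0001
finger_force: 0.0
[0.5323495  0.20393526 0.15598346] [ 0.46734841 -0.00548638 -0.8840562 ]
wrist start_button_top 0.85 [0.545 0.214 0.115]
wrist start_button_top 0.23 [0.537 0.214 0.078]
wrist small_button_top 0.73 [0.552 0.151 0.111]
wrist small_button_top 0.49 [0.69  0.011 0.053]
scene start_button_top 0.51 [0.554 0.202 0.107]
scene start_button_top 0.43 [0.267 0.244 0.022]
```

View pics/w7.png

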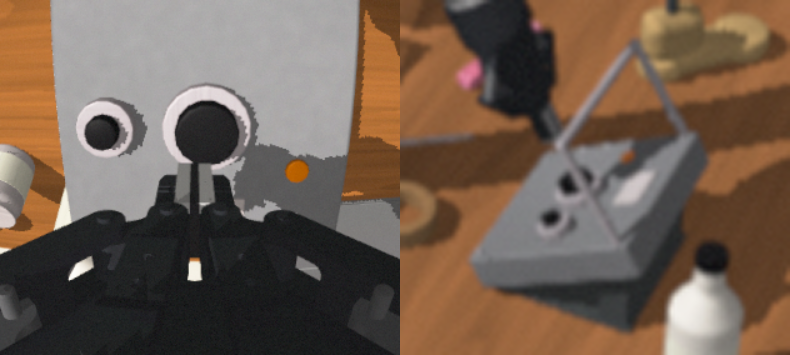

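The wrist view shows the large cap at crop (206,133) with the fingertips just below it at (195,165), slightly left. The small button is well clear at (102,131), and the scene view shows the tool clear of the bow.

```bash
python3 - <<'E'
from h import *
p=onz('wrist',[[100+206*.8,100+133*.8],[100+102*.8,100+131*.8]],.111)
t=arm.observe()['tcp_pos'];print(p,t,'offset',(p[0]-t)*100)
n=np.array([-.469,0,.883]);u=np.array([.883,0,.469]);print('gap',(t-p[0])@n*100,'upslope',(p[0]-t)@u*100)
E
```

```text
[[0.55008648 0.21280936 0.111     ]
 [0.54901319 0.15515602 0.111     ]] [0.53071541 0.20687769 0.15847873] offset [ 1.9371066   0.59316712 -4.74787306]
gap 5.100874909174238 upslope -0.5162873389631799
```

```bash
python3 -m crank '[[-0.2,0.5,-0.1,0,0,0,-1],[0.9,0,-1.8,0,0,0,-1],[0.95,0,-1.75,0,0,0,-1],[0,0,0,0,0,0,-1]]'; python3 -m crank '[[0.23,0,-0.44,0,0,0,-1],[0,0,0,0,0,0,-1]]'; python3 -m crank '[[0.23,0,-0.44,0,0,0,-1],[0,0,0,0,0,0,-1]]'
```

```text
time: 11.05
tcp_pos: [0.5463, 0.2114, 0.1198]
tool_rot: [-0.009, 2.655, -0.004]
contact_force: [-0.6, -1.3, 0.1]
gripper_width: -0.0002
finger_force: 0.0
time: 11.3
tcp_pos: [0.5492, 0.2118, 0.1167]
tool_rot: [-0.008, 2.652, -0.001]
contact_force: [0.9, -0.1, -0.3]
gripper_width: -0.0002
finger_force: 0.0
time: 11.55
tcp_pos: [0.5517, 0.2117, 0.112]
tool_rot: [-0.008, 2.653, -0.001]
contact_force: [-0.5, 0.2, 0.3]
gripper_width: 0.0001
finger_force: 0.0
```

```bash
python3 -m crank '[[0.23,0,-0.44,0,0,0,-1],[0,0,0,0,0,0,-1]]'; python3 -m crank '[[0.19,0,-0.35,0,0,0,-1],[0,0,0,0,0,0,-1]]'
```

```text
time: 11.8
tcp_pos: [0.5541, 0.2117, 0.1076]
tool_rot: [-0.008, 2.653, -0.001]
contact_force: [-1.9, 0.9, 3.8]
gripper_width: 0.0004
finger_force: 1.7
time: 12.05
tcp_pos: [0.5556, 0.2117, 0.1048]
tool_rot: [-0.008, 2.653, -0.001]
contact_force: [-8.4, -1.5, 12.9]
gripper_width: 0.0003
finger_force: 7.5
```

```bash
python3 -m crank '[[0.08,0,-0.16,0,0,0,-1],[0,0,0,0,0,0,-1]]'; python3 -m crank '[[-0.47,0,0.88,0,0,0,-1],[-0.7,0,1.32,0,0,0,-1],[-0.94,0,1.77,0,0,0,-1],[-1.9,0,3.5,0,0,0,-1],[-1.9,0,3.5,0,0,0,-1]]'; python3 -m crank '[[-2,0,2,0,0,0,-1],[-2,0,2,0,0,0,-1],[0,0,0,0,0,0,-1]]'; python3 - <<'E'
from h import *
s=arm.observe();print(s['tcp_pos'],s['contact_force'])
a=arm.get_image('top')[130:240,180:380];b=arm.get_image('scene')[140:340,180:340]
cv2.imwrite('pics/end.png',np.hstack([cv2.resize(a,(450,248)),cv2.resize(b,(198,248))]))
for p,m in masks('top','stick'): 
    if abs(m.mean(0)-[315,177]).max()<60: print(m.mean(0).round(),rect(onz('top',m,.026)))
E
```

```text
time: 12.3
tcp_pos: [0.5559, 0.2118, 0.1044]
tool_rot: [-0.007, 2.652, -0.001]
contact_force: [-20.9, -3.5, 29.5]
gripper_width: -0.0001
finger_force: 18.5
time: 12.92
tcp_pos: [0.4964, 0.2109, 0.2127]
tool_rot: [-0.007, 2.654, -0.003]
contact_force: [0.8, 0.7, 0.3]
gripper_width: -0.0003
finger_force: 0.0
time: 13.3
tcp_pos: [0.457, 0.2122, 0.2537]
tool_rot: [-0.009, 2.651, 0.002]
contact_force: [-0.2, -0.3, 0.3]
gripper_width: 0.0
finger_force: 0.0
[0.45703814 0.21224183 0.25367113] [-0.19859652 -0.28892576  0.25213683]
[305. 175.] (array([ 0.5905, -0.1059]), array([ 21., 130.]), np.float32(3.0))
```

View pics/end.png

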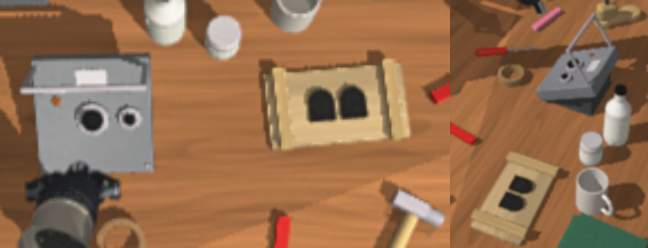

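The end view shows the stick lying across the bare end, parallel to the laid one at (277,110) and (397,100). The button hit a hard stop and is back out, and nothing else has moved.

```bash
python3 -c "
from rig import arm
print(arm.hand_in())"
```

```text
the job is handed in; nothing more can be done
None
```

The spacer stick lies flat across the bare end of the board, within about 1 mm and 0.5° of its place by the wrist camera; the blower's large button was pressed to its stop and released, and the job was handed in at about 13.5 s.

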